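# Flip the beaker's status flag

## Robot

A 6-joint arm with a two-finger parallel gripper is mounted at the origin on a cart in front of the work surface, level with it; the furniture and walls round the work are solid. World frame = base frame: x ahead of the robot, y to its left, z up, the work surface at z = 0. Lengths are in m, angles in rad, forces in N, time in s.
With the tool pointing down it reaches from about 0.35 to 0.975 m from the base axis. Payload 4.9 kg.
Tool frame: the origin (TCP) lies at the very end of the fingers, on their centre line; the grasp point (between the pads) lies 19 mm behind it; z points along the fingers, y is the line along which they close (so a half turn about z gives the same grasp; the last joint's range is limited). The gripper opens to 85 mm and grips with 20 to 120 N. Pads are 22 mm wide; open, the fingers measure 114 mm over their backs; the gripper's body (76 mm by 85 mm) begins 54 mm behind the grasp point. The pads swing forward as they close: fully open they stand 13 mm farther back than shut.
Start: joints at [-1.442, 0.053, 1.613, -0, 1.476, -0.119], TCP at [0.153, -0.606, 0.231] pointing down, gripper open.
Joint ranges: [-3.01, 3.01], [-1.01, 2.22], [0.06, 2.58], [-1.02, 4.17], [0.09, 2.62], [-3.14, 3.14]. Speed limits (rad/s): [2.57, 2.57, 3.14, 3.14, 3.14, 3.14].

## Interface

Orientations are given as a unit quaternion [w, x, y, z].
In Python, from plant import manip gives the robot as it stands.
- The arm moves only by the tool play_rows, never from a script. Its argument "series" is a list that holds one entry, the list of rows, each a list of 7 numbers: the shift along the world's x, y, z in m, then the turn, a rotation vector about the world's x, y, z in degrees, then the opening, from 0 (shut) to 1 (fully open). In form: [[[dx, dy, dz, rx, ry, rz, grip], ...]]. A call has 1 to 10 rows; each row shifts and turns the commanded pose from where the row before left it; what a row does not reach is not made up. A row lasts 1/10 s, in which the tool goes at most 50 mm and 8.59 degrees, less where a joint would pass 70% of its speed; a pose out of reach is approached as far as the arm can. A call with a gripper value outside its range is refused whole. The fingers move at their own pace and stop on an object; the grip force is fixed at half the most. Time passes only in rows, so rows that do not move let the fingers close. It gives the time, the measured TCP pose, the force, the opening and the grip force at its end, in the units of the state.
- manip.state(): the state, without advancing time (a new reading comes with each control period).
- manip.grab_frame(name): name is "scene" or "top" or "wrist"; returns a dict with "frame" (384x512x3 uint8, blue, green, red), "mtx" (3x3 intrinsics, pixels), "k1" (the pictures are not rectified: a ray, as slopes to the right and down, at radius r is drawn at 1 + k1 r^2 times it, then the intrinsics apply), "R" (3x3) and "t" (3): a world point X has camera coordinates R X + t. Camera axes: x right, y down, z forward; pixel columns grow to the right and rows downward; lengths in m; the calibration is good to about 2 mm. A picture is of the moment at which its call begins. There is no depth.
- manip.job_done(): hands the job in; it is judged then, once.
The state is a dict: "time": time; "joint_pos": joint angles; "joint_vel": joint speeds; "joint_efforts": joint torques, N m; "tool_pos": TCP position; "tool_rot": TCP orientation; "contact_force": force on the tool from outside, world axes, zero at the start; "ft_torque": the same for the moment, N m; "gripper_width": opening from 0.0 (shut) to 1.0 (fully open); "grasp_force": force on a finger pad.
Only numpy, scipy, OpenCV 4.12 (cv2) and the standard library are available. Lean on these libraries where they do the work, as an engineer would, in place of code of your own. Each camera call takes 0.05 s, during which the arm holds its last target. There are 200 camera calls.

## Task

The beaker's sample has been read: turn over the status flag on the station that holds the glass beaker, swinging it up and over its pivot and pressing it down until it lies flat on the other side with its ring face up. Push it gently with the fingertips or the outside of the fingers, without pinching or flinging it. Leave the other station's flag, both vessels and everything else standing where they are.

Things in the scene. Friction and masses are not known exactly. Their poses are not given: they have to be found in the camera images.
- left_station: fixed sample station, the left one of two. Origin on the table under its middle; x = front to back (flag at -x, vessel at +x), y to its left, z up. Base plate 62 mm wide in y, 10 mm high; a rubber-topped coaster behind carries the beaker or the cup. Two 5 mm cheek plates at x = -63 and -17 mm, 90 mm high, carry the flag's pivot
- left_coaster (a point): middle of the top of the left station's round coaster, radius 44 mm, 8 mm above the table, at station x = +40 mm; the vessel that stands on it (within 5 mm) tells whose station this is
- left_hinge (a point): middle of the flag's pivot axis on the left station: station x = -40 mm, y = 0, 80 mm above the table; the axis runs along the station's x. Below it a block with rubber rest pads fills y = -20 to +20 mm up to z = 76 mm; farther out there is free air under the flag down to the table
- left_flag (a joint): flag angle on the left station, rad: 0 = flat out to the station's left (+y), bar face up; 1.57 upright; 3.14 = flat out to its right (-y), ring face up; stops at both ends. White plate 40 mm wide along the axis, 7 mm thick, 5 to 90 mm from the axis. Friction hinge (0.06 N m, 1 N or so at the edge): it stays where left and must be pushed all the way. Starts at 0 to 0.3
- left_flag_edge (a point): middle of the free edge of the flag on the left station, 90 mm from its pivot axis (station x = -40 mm), in the middle of the 7 mm thickness. One face is marked with a dark straight bar 46 x 10 mm, the other with a dark ring 32 mm across
- right_station: fixed sample station, the right one of two. Origin on the table under its middle; x = front to back (flag at -x, vessel at +x), y to its left, z up. Base plate 62 mm wide in y, 10 mm high; a rubber-topped coaster behind carries the beaker or the cup. Two 5 mm cheek plates at x = -63 and -17 mm, 90 mm high, carry the flag's pivot
- right_coaster (a point): middle of the top of the right station's round coaster, radius 44 mm, 8 mm above the table, at station x = +40 mm; the vessel that stands on it (within 5 mm) tells whose station this is
- right_hinge (a point): middle of the flag's pivot axis on the right station: station x = -40 mm, y = 0, 80 mm above the table; the axis runs along the station's x. Below it a block with rubber rest pads fills y = -20 to +20 mm up to z = 76 mm; farther out there is free air under the flag down to the table
- right_flag (a joint): flag angle on the right station, rad: 0 = flat out to the station's right (-y), bar face up; 1.57 upright; 3.14 = flat out to its left (+y), ring face up; stops at both ends. White plate 40 mm wide along the axis, 7 mm thick, 5 to 90 mm from the axis. Friction hinge (0.06 N m, 1 N or so at the edge): it stays where left and must be pushed all the way. Starts at 0 to 0.3
- right_flag_edge (a point): middle of the free edge of the flag on the right station, 90 mm from its pivot axis (station x = -40 mm), in the middle of the 7 mm thickness. One face is marked with a dark straight bar 46 x 10 mm, the other with a dark ring 32 mm across
- beaker: open clear glass beaker with a blue-capped tube in it, about 69 mm across, 82 mm high, loose on the left or the right coaster; origin at the centre of its underside, z up
- cup: white opaque lidded cup, 81 mm across, 100 mm high, loose on the other coaster; origin at the centre of its underside, z up
- vial: loose glass vial with dark stopper, 33 mm across, 58 mm high, standing between the stations; origin at the centre of its underside
- dropper: loose white dropper bottle with green cap, 27 mm across, 74 mm high; origin at the centre of its underside

How it is judged:
At the end, for the whole second after the job is handed in: The beaker station's flag lies flat on the other side, ring face up, within 0.12 rad of its stop, at rest; the other flag's edge and both vessels are within 15 mm, vial and dropper within 20 mm of where they were; all stand upright within 0.15 rad (((horizontal distance between beaker and left_coaster below 0.04 m and value of joint left_flag above 3.02 rad and velocity of joint left_flag between -0.05 and 0.05 rad/s and distance of right_flag_edge from where it was at the start of the episode below 0.015 m) or (horizontal distance between beaker and right_coaster below 0.04 m and value of joint right_flag above 3.02 rad and velocity of joint right_flag between -0.05 and 0.05 rad/s and distance of left_flag_edge from where it was at the start of the episode below 0.015 m)) and distance of each of beaker, cup from where it was at the start of the episode below 0.015 m and distance of each of vial, dropper from where it was at the start of the episode below 0.02 m and angle between each of beaker, cup, vial, dropper's own z axis and vertical below 0.15 rad); the robot touches nothing.
It fails at once if a flag is pinched: both of its faces pressed by the fingers at once with over 5 N (contact force between each of left_flag_c1, left_flag_c2 and the fingers above 5 N or contact force between each of right_flag_c1, right_flag_c2 and the fingers above 5 N).
It fails at once if a flag is flung (faster than 6 rad/s) (velocity of joint any of left_flag, right_flag above 6 rad/s).
It fails at once if a flag or its station is pushed with more than 40 N (contact force between any of left_station, right_station and anything else above 40 N).
It fails at once if the flag of the station without the beaker is moved by more than 15 mm at its edge ((horizontal distance between beaker and left_coaster below 0.04 m and distance of right_flag_edge from where it was at the start of the episode above 0.015 m) or (horizontal distance between beaker and right_coaster below 0.04 m and distance of left_flag_edge from where it was at the start of the episode above 0.015 m)).
It fails at once if a vessel is moved more than 15 mm (lifted or pushed), the vial or the dropper more than 20 mm, or one of them is tipped (not (distance of each of beaker, cup from where it was at the start of the episode below 0.015 m and distance of each of vial, dropper from where it was at the start of the episode below 0.02 m and angle between each of beaker, cup, vial, dropper's own z axis and vertical below 0.15 rad)).
It also fails if it takes over 48 s, if anything falls off the work surface, if the arm or the gripper's body presses on something with over 40 N, if the wrist force passes 120 N, or if a joint passes its speed limit or range.

## Working session

There is one attempt and no reset: what is moved stays moved. The work goes in short steps, Python scripts to look and compute and a tool call to move; the robot and the scene stay as the last step left them, time stands still between calls to the robot, and variables do not carry over. Pictures are saved under pics/ and viewed, at most 10 in all, crops included, and the job is handed in when it is done.

Besides the shell and the picture viewer there is one more tool, called after "Emit:" as name(argument=value, ...), one argument or row to a line, values as JSON. play_rows: Moves the arm, as the interface text tells. Its arguments: {"type":"object","properties":{"series":{"type":"array"}},"required":["series"]}

```bash
mkdir -p pics
cat > h.py <<'E'
import numpy as np, cv2, json
from plant import manip
def grab(n,f):
    g=manip.grab_frame(n); cv2.imwrite(f'pics/{f}.png',g['frame'])
    np.savez(f'pics/{f}.npz',**{k:np.array(g[k]) for k in('mtx','k1','R','t','frame')})
def ray(f,uv):
    g=np.load(f'pics/{f}.npz'); 
    p=cv2.undistortPoints(np.array([[uv]],float),g['mtx'],np.array([float(g['k1']),0,0,0]))[0,0] 
    R=g['R'];return -R.T@g['t'], R.T@np.array([p[0],p[1],1])
def plane(f,uv,z):
    c,d=ray(f,uv);return c+d*(z-c[2])/d[2]
def proj(f,X):
    g=np.load(f'pics/{f}.npz');p=g['R']@np.array(X,float)+g['t'];a=p[:2]/p[2]
    a=a*(1+float(g['k1'])*(a@a));return (g['mtx']@np.array([a[0],a[1],1]))[:2]
E
python3 - <<'E'
from h import *
for n in('scene','top'): grab(n,n+'0')
a=np.hstack([cv2.imread('pics/scene0.png'),cv2.imread('pics/top0.png')])
print(a.shape)
for n in('scene0','top0'):
    g=np.load(f'pics/{n}.npz');print(g['mtx'].round(1).tolist(),g['k1'],ray(n,(256,192))[0])
s=manip.state();print(s)
E
```

```text
(384, 1024, 3)
[[438.2, 0.0, 253.7], [0.0, 438.2, 192.6], [0.0, 0.0, 1.0]] -0.07413955912315298 [-0.20246499  0.58160517  1.14576887]
[[471.0, 0.0, 248.4], [0.0, 471.0, 186.5], [0.0, 0.0, 1.0]] -0.1312622573125059 [ 0.34720657 -0.09079045  1.62145031]
{'time': 0.1, 'joint_pos': array([-1.44198977e+00,  5.33192255e-02,  1.61416932e+00,  6.87361290e-06,
        1.47600447e+00, -1.19031323e-01]), 'joint_vel': array([-0.00050839, -0.00271126, -0.0031499 , -0.00047077,  0.00081911,
        0.00118004]), 'joint_efforts': array([ 5.08088010e-05, -3.94907606e+01, -3.71365356e+01, -1.25985530e-04,
        3.92815928e-03, -6.06928822e-06]), 'tool_pos': array([ 0.15322734, -0.60533801,  0.23016082]), 'tool_rot': array([-9.50186244e-04,  9.92331461e-01,  1.23601654e-01, -1.22307542e-06]), 'contact_force': array([ 0.07908061, -0.29999644, -0.05979681]), 'ft_torque': array([ 0.00960158, -0.01610912, -0.02181838]), 'grasp_force': 0.0, 'gripper_width': 0.9979494481524732}
```

View pics/top0.png

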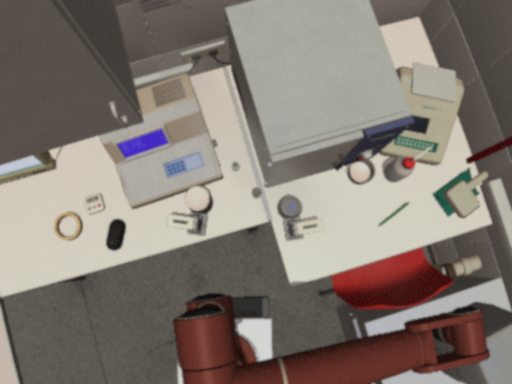

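View pics/scene0.png

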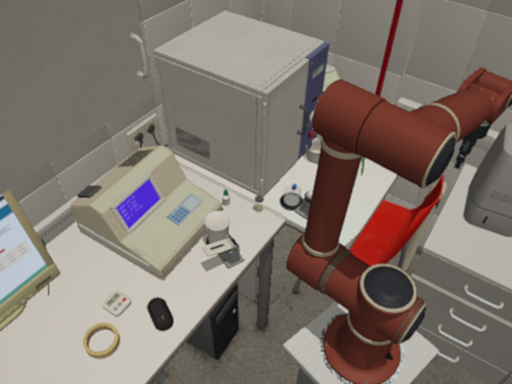

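Top view: the cup is on the left station (198,198). The beaker is on the right one (290,207), and its flag points right (310,227). I'll enlarge the stations.

Run:
```python
from h import *
a=cv2.imread('pics/top0.png')[150:250,165:340]
b=cv2.resize(a,None,fx=4.5,fy=4.5,interpolation=cv2.INTER_CUBIC);cv2.imwrite('pics/topz.png',b);print(b.shape)
for uv in[(290,207),(198,198),(236,166),(256,192)]:print(uv,plane('top0',uv,.08).round(3))
```

```text
(450, 788, 3)
(290, 207) [ 0.515 -0.227  0.08 ]
(198, 198) [0.551 0.076 0.08 ]
(236, 166) [ 0.656 -0.052  0.08 ]
(256, 192) [ 0.567 -0.116  0.08 ]
```

View pics/topz.png

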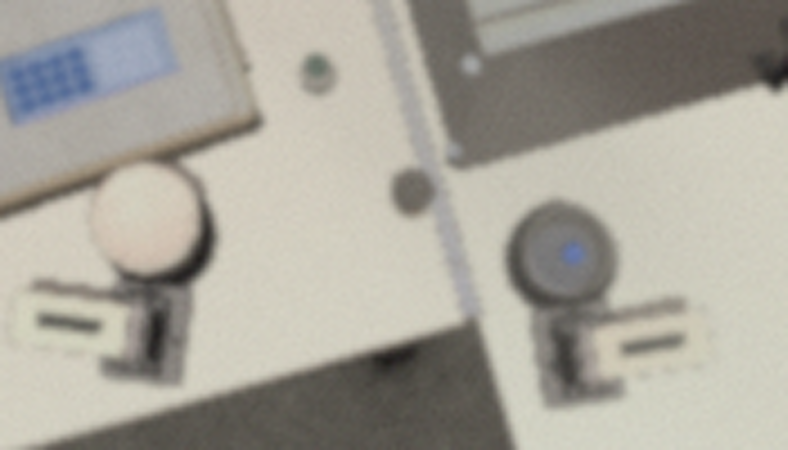

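Zoom: the beaker and coaster are at crop (562,254). The flag bar runs (622,350)–(684,338), the free edge is near (708,335), and the cup station is on the left. Next I'll compute the station pose.

Run:
```python
from h import *
C=lambda u,v:(u/4.5+165-.4,v/4.5+150-.4)
P=lambda u,v,z:plane('top0',C(u,v),z).round(3)
c=P(560,258,.008);print('coaster',c)
for z in(.085,.1):
  a,b=P(622,350,z),P(684,338,z);print(z,'bar',a,b,(b-a).round(3),np.linalg.norm(b-a))
  print('edge',P(703,312,z),P(712,360,z))
  # solve yaw: hinge=c-80*ex ; bar mid = hinge + r*(-ey)
print('block slot',P(568,320,.076),P(575,385,.076))
m=(P(622,350,.09)+P(684,338,.09))/2
d=m-c
for yaw in np.radians(np.arange(-40,41,10)):
  ex=np.array([np.cos(yaw),np.sin(yaw),0]);ey=np.array([-ex[1],ex[0],0])
  print(np.degrees(yaw).round(),(d@ex).round(3),(d@ey).round(3))
```

```text
coaster [ 0.523 -0.23   0.008]
0.085 bar [ 0.447 -0.267  0.085] [ 0.454 -0.312  0.085] [ 0.007 -0.045  0.   ] 0.04554119014694279
edge [ 0.473 -0.327  0.085] [ 0.438 -0.332  0.085]
0.1 bar [ 0.446 -0.265  0.1  ] [ 0.453 -0.31   0.1  ] [ 0.007 -0.045  0.   ] 0.04554119014694279
edge [ 0.472 -0.324  0.1  ] [ 0.437 -0.33   0.1  ]
block slot [ 0.47  -0.229  0.076] [ 0.422 -0.232  0.076]
-40.0 -0.018 -0.092
-30.0 -0.034 -0.087
-20.0 -0.049 -0.08
-10.0 -0.062 -0.07
0.0 -0.073 -0.058
10.0 -0.082 -0.045
20.0 -0.089 -0.03
30.0 -0.092 -0.014
40.0 -0.094 0.002
```

Emit:
play_rows(
  series=[
    [[0.02,0.02,0.03,0,0,0,0],[0.03,0.03,0.02,0,0,0,0],[0.03,0.03,0.01,0,0,0,0],[0.03,0.03,0,0,0,0,0],[0.03,0.03,0,0,0,0,0],[0.02,0.03,0,0,0,0,0],[0,0,0,0,0,0,0]],
  ],
)

```text
time: 0.8
tool_pos: [0.3153, -0.4329, 0.291]
tool_rot: [-0.001, 0.992, 0.126, 0.0]
contact_force: [0.1, -0.9, 0.8]
gripper_width: -0.001
grasp_force: 0.0
```

Emit:
play_rows(
  series=[
    [[0.01,0.01,0,0,0,-5.6,0],[0.01,0.015,-0.01,1.3,-8.4,0,0],[0.01,0.015,-0.01,1.3,-8.4,0,0],[0.01,0.015,-0.01,1.3,-8.4,0,0],[0.01,0.015,-0.01,1.3,-8.4,0,0],[0.01,0.01,-0.01,1.3,-8.4,0,0],[0.01,0.01,-0.01,1.3,-8.4,0,0],[0.01,0.01,0,1.3,-8.4,0,0],[0,0,0,0,0,0,0],[0,0,0,0,0,0,0]],
  ],
)

```text
time: 1.8
tool_pos: [0.3927, -0.3365, 0.2308]
tool_rot: [-0.039, 0.867, 0.064, 0.493]
contact_force: [0.2, -0.7, 1.1]
gripper_width: 0.0
grasp_force: 0.0
```

Run:
```python
from h import *
s=manip.state();print(s['joint_pos'].round(2),s['tool_pos'].round(3),s['contact_force'].round(1))
from scipy.spatial.transform import Rotation as R
q=s['tool_rot'];print(R.from_quat([*q[1:],q[0]]).as_matrix().round(2))
for n in('wrist','scene'):grab(n,n+'1')
a=cv2.imread('pics/scene1.png')[130:300,150:400]
b=np.hstack([cv2.resize(cv2.imread('pics/wrist1.png'),(400,300)),cv2.resize(a,(400,300))])
cv2.imwrite('pics/v1.png',b)
```

```text
[-1.36 -0.39  2.24  1.06  1.38 -0.21] [ 0.393 -0.337  0.231] [ 0.2 -0.7  1.1]
[[ 0.5   0.15  0.85]
 [ 0.07 -0.99  0.13]
 [ 0.86 -0.   -0.51]]
```

View pics/v1.png

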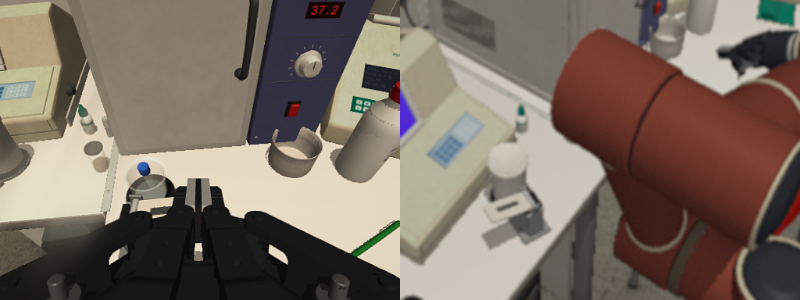

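The 60° forward-tilted pose along the station axis was reached. The views show the beaker behind the fingertips and nothing in the way. Next I descend in front of the flag, then slide the fingertips under it.

Emit:
play_rows(
  series=[
    [[-0.002,0.007,-0.04,0,0,0,0],[-0.002,0.007,-0.04,0,0,0,0],[-0.002,0.007,-0.04,0,0,0,0],[0,0,-0.035,0,0,0,0],[0,0,-0.025,0,0,0,0],[0,0,-0.008,0,0,0,0],[0,0,0,0,0,0,0]],
  ],
)

```text
time: 2.6
tool_pos: [0.3877, -0.3156, 0.0436]
tool_rot: [-0.039, 0.866, 0.065, 0.494]
contact_force: [0.3, 0.1, 0.8]
gripper_width: -0.002
grasp_force: 0.0
```

Run:
```python
from h import *
s=manip.state();print(s['joint_pos'].round(2),s['tool_pos'].round(3),s['contact_force'].round(1))
for n in('wrist','top'):grab(n,n+'2')
hinge=np.array([.444,-.242,.08]);ex=np.array([.988,.153,0]);ey=np.array([-.153,.988,0])
for nm in('wrist2','top2'):
  for X in(hinge,hinge-.09*ey,hinge-.09*ey-.02*ex):print(nm,proj(nm,X).round(0))
b=np.hstack([cv2.resize(cv2.imread('pics/wrist2.png'),(400,300)),cv2.resize(cv2.imread('pics/top2.png')[170:290,240:400],(400,300))])
cv2.imwrite('pics/v2.png',b)
```

```text
[-1.36 -0.03  2.34  1.19  1.19 -0.64] [ 0.388 -0.316  0.044] [0.3 0.1 0.8]
wrist2 [141. 110.]
wrist2 [298. 109.]
wrist2 [302. 129.]
top2 [295. 228.]
top2 [322. 224.]
top2 [323. 230.]
```

View pics/v2.png

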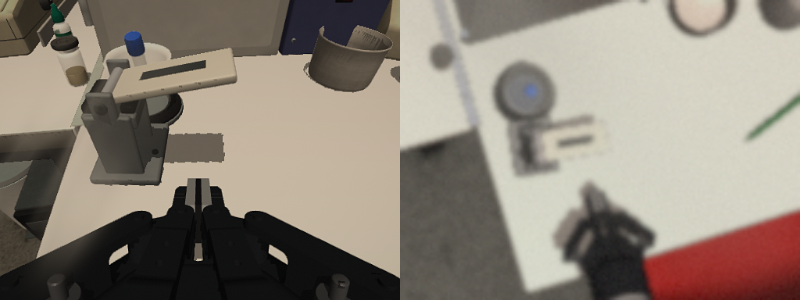

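The wrist view is clear: the flag is tilted up about 0.2 rad with its free edge near (236,80), and the fingertips are in line below it. I go under it and start lifting.

Emit:
play_rows(
  series=[
    [[0.015,0.002,0,0,0,0,0],[0.015,0.002,0,0,0,0,0],[0.015,0.003,0,0,0,0,0],[0.014,0.002,0,0,0,0,0],[0,0,0.008,0,0,0,0],[0,0,0.008,0,0,0,0],[0,0,0.008,0,0,0,0],[0,0,0.008,0,0,0,0],[0,0,0.008,0,0,0,0],[0,0,0,0,0,0,0]],
  ],
)

```text
time: 3.7
tool_pos: [0.4463, -0.3067, 0.0847]
tool_rot: [-0.038, 0.866, 0.065, 0.495]
contact_force: [-0.3, 0.3, -0.2]
gripper_width: -0.002
grasp_force: 0.1
```

Emit:
play_rows(
  series=[
    [[0,0,0.01,0,0,0,0],[-0.0006,0.004,0.009,0,0,0,0],[-0.0006,0.004,0.009,0,0,0,0],[-0.0008,0.0055,0.0075,0,0,0,0],[-0.0008,0.0055,0.0075,0,0,0,0],[-0.001,0.007,0.005,0,0,0,0],[-0.001,0.007,0.005,0,0,0,0],[-0.0013,0.0085,0.0035,0,0,0,0],[-0.0013,0.0085,0.0035,0,0,0,0],[0,0,0,0,0,0,0]],
  ],
)

```text
time: 4.7
tool_pos: [0.439, -0.2555, 0.1441]
tool_rot: [-0.039, 0.866, 0.066, 0.495]
contact_force: [0.3, -0.3, 0.4]
gripper_width: 0.003
grasp_force: 0.0
```

Run:
```python
from h import *
s=manip.state();print(s['tool_pos'].round(3),s['contact_force'].round(1))
for n in('wrist','top'):grab(n,n+'3')
b=np.hstack([cv2.resize(cv2.imread('pics/wrist3.png'),(400,300)),cv2.resize(cv2.imread('pics/top3.png')[170:290,240:400],(400,300))])
cv2.imwrite('pics/v3.png',b)
```

```text
[ 0.439 -0.255  0.144] [ 0.3 -0.3  0.4]
```

View pics/v3.png

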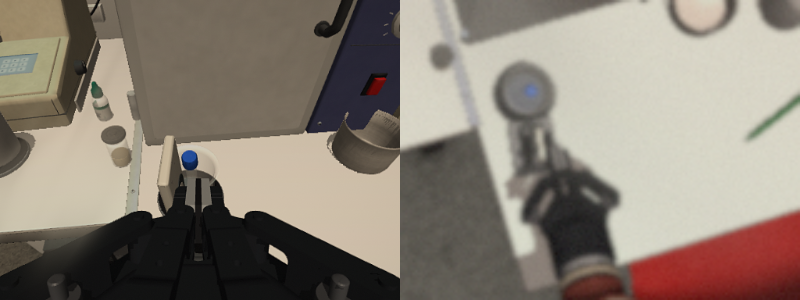

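The flag is upright at (170,175), resting on the finger's left side. Now I carry it over.

Emit:
play_rows(
  series=[
    [[-0.0014,0.009,0.001,0,0,0,0],[-0.0014,0.009,0.001,0,0,0,0],[-0.0014,0.009,-0.002,0,0,0,0],[-0.0014,0.009,-0.002,0,0,0,0],[-0.0012,0.008,-0.004,0,0,0,0],[-0.0012,0.008,-0.004,0,0,0,0],[-0.001,0.0065,-0.0055,0,0,0,0],[-0.001,0.0065,-0.0055,0,0,0,0],[-0.0008,0.005,-0.007,0,0,0,0],[-0.0008,0.005,-0.007,0,0,0,0]],
  ],
)

```text
time: 5.8
tool_pos: [0.4279, -0.1812, 0.1077]
tool_rot: [-0.039, 0.866, 0.066, 0.494]
contact_force: [-3.3, 4.5, -7.0]
gripper_width: 0.001
grasp_force: 0.4
```

Emit:
play_rows(
  series=[
    [[-0.0008,0.005,-0.006,0,0,0,0],[0,0,-0.005,0,0,0,0],[0,0,-0.002,0,0,0,0],[0,0,0,0,0,0,0]],
  ],
)

```text
time: 6.2
tool_pos: [0.4296, -0.1792, 0.0946]
tool_rot: [-0.041, 0.866, 0.065, 0.494]
contact_force: [0.5, 0.4, 0.6]
gripper_width: -0.001
grasp_force: 0.0
```

Emit:
play_rows(
  series=[
    [[0,0,-0.0015,0,0,0,0],[0,0,-0.0015,0,0,0,0],[0,0,0,0,0,0,0]],
  ],
)

```text
time: 6.5
tool_pos: [0.4298, -0.1797, 0.0923]
tool_rot: [-0.04, 0.866, 0.066, 0.494]
contact_force: [0.1, -0.1, -0.1]
gripper_width: 0.002
grasp_force: 0.0
```

Run:
```python
from h import *
s=manip.state();print(s['tool_pos'].round(4),s['contact_force'].round(1))
for n in('wrist','top'):grab(n,n+'4')
b=np.hstack([cv2.resize(cv2.imread('pics/wrist4.png'),(400,300)),cv2.resize(cv2.imread('pics/top4.png')[170:290,240:400],(400,300))])
cv2.imwrite('pics/v4.png',b)
```

```text
[ 0.4298 -0.1797  0.0923] [ 0.1 -0.1 -0.1]
```

View pics/v4.png

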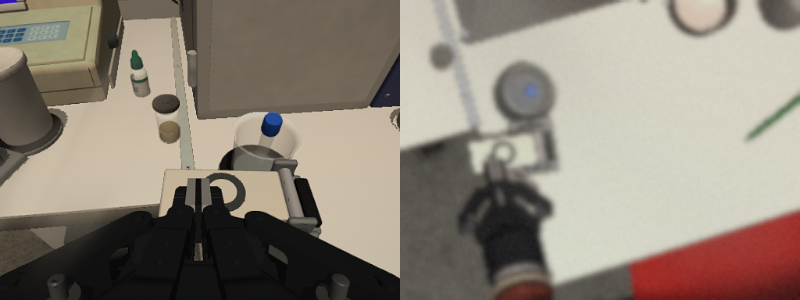

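The flag is on the other side with its ring up at (222,190), close to flat. I press down in small steps until the stop shows as a force.

Emit:
play_rows(
  series=[
    [[0,0,-0.002,0,0,0,0],[0,0,-0.002,0,0,0,0],[0,0,0,0,0,0,0]],
  ],
)

```text
time: 6.9
tool_pos: [0.4307, -0.18, 0.0908]
tool_rot: [-0.041, 0.865, 0.067, 0.496]
contact_force: [-7.1, 3.4, 11.3]
gripper_width: 0.001
grasp_force: 5.5
```

11 N upward means it is against the stop. I retreat up and back, then check.

Emit:
play_rows(
  series=[
    [[0,0,0.01,0,0,0,0],[0,0,0.02,0,0,0,0],[-0.02,-0.003,0.02,0,0,0,0],[-0.03,-0.005,0.02,0,0,0,0],[-0.03,-0.005,0,0,0,0,0],[-0.02,-0.003,0,0,0,0,0],[0,0,0,0,0,0,0]],
  ],
)

```text
time: 7.6
tool_pos: [0.3417, -0.2199, 0.1646]
tool_rot: [-0.046, 0.868, 0.069, 0.49]
contact_force: [0.4, -1.1, -0.0]
gripper_width: 0.003
grasp_force: 0.0
```

Run:
```python
from h import *
s=manip.state();print(s['tool_pos'].round(4),s['contact_force'].round(1))
for n in('wrist','top'):grab(n,n+'5')
b=np.hstack([cv2.resize(cv2.imread('pics/wrist5.png')[:300],(400,300)),cv2.resize(cv2.imread('pics/top5.png')[150:250,165:340],(400,300))])
cv2.imwrite('pics/v5.png',b)
h=np.array([.444,-.242,.08]);ex=np.array([.988,.153,0]);ey=np.array([-.153,.988,0])
for th in(0,.12,.3):
  print(th,[(proj('wrist5',h-k*ex+(.09*np.cos(th))*ey+np.array([0,0,.09*np.sin(th)+.0035]))*[400/512,1]).round(0) for k in(.02,-.02)])
```

```text
[ 0.3417 -0.2199  0.1646] [ 0.4 -1.1 -0. ]
0 [array([153., 220.]), array([157., 187.])]
0.12 [array([152., 213.]), array([156., 179.])]
0.3 [array([153., 200.]), array([157., 167.])]
```

View pics/v5.png

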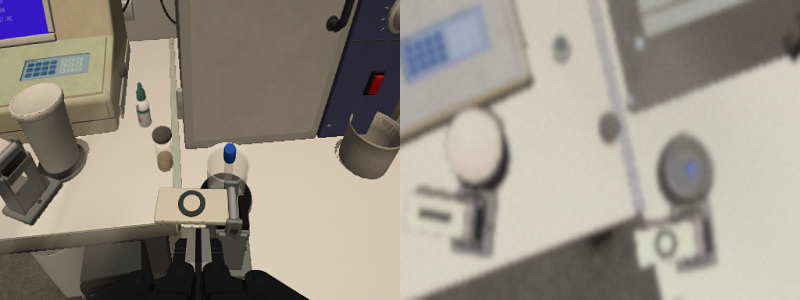

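The free-edge corners at (154,221) and (158,188) match the flat prediction. Vial, dropper, cup and beaker look undisturbed, and the arm is clear, so I hand in.

```bash
python3 -c "
from plant import manip
print(manip.job_done())"
```

```text
the job is handed in; nothing more can be done
None
```

I turned over the flag on the beaker's station (the right one): it lies flat against its stop, ring face up. In the last pictures nothing else had moved; I handed the job in at about 7.7 s and got no verdict back.

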